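# Find the thread hand of the oiler's filler cap and hold the cap off

### The arm

A 7-joint arm with a two-finger parallel gripper is mounted at the origin on a cart in front of the work surface, level with it; the furniture and walls round the work are solid. World frame = base frame: x ahead of the robot, y to its left, z up, the work surface at z = 0. Lengths are in m, angles in rad, forces in N, time in s.
With the tool pointing down it reaches from about 0.4 to 0.875 m from the base axis. Payload 6.5 kg.
Tool frame: the origin (TCP) lies at the very end of the fingers, on their centre line; the grasp point (between the pads) lies manip.grasp_offset behind it (manip.grasp_offset is the distance from the TCP to the grasp point, in m); z points along the fingers, y is the line along which they close (so a half turn about z gives the same grasp; the last joint's range is limited). The gripper opens to 85 mm and grips with 20 to 120 N. Pads are 22 mm wide; open, the fingers measure 114 mm over their backs; the gripper's body (76 mm by 85 mm) begins 54 mm behind the grasp point. The pads swing forward as they close: fully open they stand 13 mm farther back than shut.
Start: joints at [-1.36, 0.536, -0.004, 1.538, 0.003, 1.067, -0.071], TCP at [0.178, 0.625, 0.205] pointing down, gripper open.
Joint ranges: [-2.7, 2.7], [-0.37, 2.16], [-1.27, 1.26], [0.24, 2.4], [-1.31, 4.45], [0.19, 1.91], [-2.76, 2.76]. Speed limits (rad/s): [2.39, 2.39, 3.14, 3.14, 3.14, 3.14, 3.14].

### API

Orientations are given as a unit quaternion [x, y, z, w].
In Python, from cell import manip, cams gives the robot as it stands.
- The arm moves only by the tool step_arm, never from a script. Its argument "commands" is text: rows parted by semicolons, each of 7 numbers parted by spaces: the turn, a rotation vector about the world's x, y, z normalised to -1 to 1, where 1 is 2 rad, then the shift along the world's x, y, z normalised to -1 to 1, where 1 is 0.2 m, then the opening, from -1 (shut) to 1 (fully open). In form: rx ry rz dx dy dz grip; .... A call has 1 to 10 rows; each row is the pose to reach, as a shift and turn from the pose commanded when the call began; what a row does not reach only later rows make up. A row lasts 1/10 s, in which the tool goes at most 50 mm and 8.59 degrees, less where a joint would pass 70% of its speed; a pose out of reach is approached as far as the arm can. A call with a number of a shift or a turn outside -1 to 1 is refused whole. A call with a gripper value outside its range is refused whole. The fingers move at their own pace and stop on an object; "grip_force" is the grip in N (left out, the last holds). Time passes only in rows, so rows that repeat a pose let the fingers close. It gives the time, the measured TCP pose, the force, the opening and the grip force at its end, in the units of the state.
- manip.get_obs(): the state, without advancing time (a new reading comes with each control period).
- cams.get_image(name): name is "scene" or "side" or "wrist"; returns the picture (480x640x3 uint8, red, green, blue); there is no depth.
- cams.camera_model(name): a dict with "mtx" (3x3 intrinsics, pixels), "D" ([k1, k2, p1, p2, k3] as OpenCV has them; the pictures are not rectified), "origin" and "attitude" of the camera in the world; the wrist camera has in their place "tool_from_camera" (4x4, takes a point from camera to tool coordinates, whose origin is the TCP and whose axes are the flange's). Camera axes: x right, y up, looking along -z (the intrinsics and any distortion apply to the point x, -y, -z); pixel columns grow to the right and rows downward; lengths in m; the calibration is good to about 2 mm. A picture is of the moment at which its call begins: read the wrist's pose just before it. camera_model takes no time and is no camera call.
- manip.hand_in(): hands the job in; it is judged then, once.
The state is a dict: "clock": time; "joints": joint angles; "qvel": joint speeds; "effort": joint torques, N m; "eef_pos": TCP position; "ee_rot": TCP orientation; "contact_force": force on the tool from outside, world axes, zero at the start; "wrist_torque": the same for the moment, N m; "finger_gap": finger opening in m; "grasp_force": force on a finger pad.
Only numpy, scipy, OpenCV 4.12 (cv2) and the standard library are available. Lean on these libraries where they do the work, as an engineer would, in place of code of your own. Each camera call takes 0.05 s, during which the arm holds its last target. There are 200 camera calls.

### The job

Open the small bench oiler for filling: its filler cap has a short coarse thread that may be right- or left-handed, so try it gently both ways as needed to find which way it turns loose, turn it loose that way, and lift it straight off without forcing it (it jams almost at once the wrong way) and without disturbing the things round it. Finish while still holding the cap level and at rest, at least 6 cm above where it sat; do not put it down or let go.

Things in the scene. Friction and masses are not known exactly. Their poses are not given: they have to be found in the camera images.
- cap_grip (a point): Centre of the upright wing bar on top of the black filler cap: bar 46 mm long (x axis), 14 mm thick (y; grip it across this), 34 mm tall (z up). 17 mm above the cap's 58 mm disc, 44 mm above its lower rim, 89 mm above the desk when screwed on. The cap is loose, 70 g, 1 to 2 mm play. Screwed on, its x axis lies within 0.1 rad of the oiler's x axis.
- cap: The cap; origin at centre of its lower rim. Wrong way it jams within 0.15 to 0.45 rad. Right way (clockwise or anticlockwise, unseen, differs each time) it turns freely (under 0.2 N m; a jam passes 0.5) at the same height, lets go at about 0.9 rad from the oiler's x axis and meets a stop at about 1.25; at 1.0 to 1.2 it lifts straight up, clear of the neck after 25 mm. Forcing is over 120 N on the oiler, about 2 N m.
- oiler: Oiler fixed to the desk: squat grey drum 90 mm across, 42 mm high, on a round foot 112 mm across, with a steel neck (32 mm across, mouth 66 mm above the desk) at its centre under the cap, and a short brass outlet stub on its +x side. Origin at the centre of its underside, on the desk; z up.
- tape_measure_mid (a point): Middle of a yellow tape measure (94 x 34 x 62 mm high) that stands on the desk about 12 cm from the oiler's centre; a bystander, leave it.
- black_gear_1_mid (a point): Middle of a black plastic gear (75 mm across, 24 mm high) lying on the desk about 12 cm from the oiler's centre; a bystander, leave it.
- ball_bearing_mid (a point): Middle of a ball bearing (52 mm across, 13 mm high) lying on the desk about 11 cm behind the oiler's centre; a bystander, leave it.

How it is judged:
On the way, in this order (a step that is already met when the one before it is completed fails the run):
1. the cap is turned loose (more than 0.85 rad from the oiler's x axis) while still down on the neck (angle between the x axis of cap and the x axis of oiler, either way round above 0.85 rad and z of cap in the frame of oiler below 0.053 m and horizontal distance between cap and oiler below 0.006 m), for 0.1 s.
2. the cap is lifted off: its rim clear above the neck's mouth (z of cap in the frame of oiler above 0.07 m), for 0.1 s.
At the end, for the whole second after the job is handed in: The gripper holds the cap (finger force over 3 N), level within 0.3 rad, still (under 0.03 m/s), not touching the oiler, its lower rim at least 55 mm above where it sat (100 mm above the desk) (z of cap in the frame of oiler above 0.1 m and angle between cap's own z axis and vertical below 0.3 rad and contact force between the fingers and cap above 3 N and contact force between cap and oiler below 0.1 N and linear speed of cap below 0.03 m/s); the arm keeps its last pose, push and grip.
It fails at once if the cap is forced: more than 120 N between cap and oiler (contact force between cap and oiler above 120 N).
It fails at once if a bystander is moved more than 3 cm (distance of any of tape_measure_mid, black_gear_1_mid, ball_bearing_mid from where it was at the start of the episode above 0.03 m).
It also fails if it takes over 54 s, if anything falls off the work surface, if the arm or the gripper's body presses on something with over 40 N, if the wrist force passes 120 N, or if a joint passes its speed limit or range.

## Working session

There is one attempt and no reset: what is moved stays moved. The work goes in short steps, Python scripts to look and compute and a tool call to move; the robot and the scene stay as the last step left them, time stands still between calls to the robot, and variables do not carry over. Pictures are saved under pics/ and viewed, at most 10 in all, crops included, and the job is handed in when it is done.

Besides the shell and the picture viewer there is one more tool, called as a command line: name --argument value ..., lists and objects as JSON in quotes. step_arm: Moves the arm, as the interface text tells. Scaled input: -1 to 1 covers 0.2 m each way for a shift and 2 rad each way for a turn. Its arguments: {"type":"object","properties":{"commands":{"type":"string"},"grip_force":{"type":"number"}},"required":["commands"]}

```bash
mkdir -p pics; ls; python3 - <<'E'
from cell import manip, cams
import cv2, numpy as np
o=manip.get_obs(); print(o, manip.grasp_offset)
a=cams.get_image("scene");b=cams.get_image("side")
np.savez('im.npz',a=a,b=b)
cv2.imwrite('pics/scene.png',a[:,:,::-1]);cv2.imwrite('pics/side.png',b[:,:,::-1])
for n in("scene","side","wrist"):print(n,cams.camera_model(n))
E
```

```text
pics
{'clock': 0.0, 'joints': array([-1.36024146,  0.53716732, -0.00444165,  1.53886727,  0.00258837,
        1.06726792, -0.07120058]), 'qvel': array([-1.12628301e-03,  1.23329807e-03, -4.67811657e-04,  5.79419782e-05,
       -1.75398146e-03, -2.27234836e-04, -2.11062651e-04]), 'effort': array([-1.40223046e-04, -5.83390510e+01,  1.04844254e+00, -2.59110761e+01,
        1.23422738e-02,  9.42868413e-03, -8.20515709e-06]), 'eef_pos': array([0.17743609, 0.62462192, 0.20401462]), 'ee_rot': array([ 1.37902355e-01,  9.90445463e-01, -8.49864366e-04, -6.10701258e-05]), 'contact_force': array([-0.07227635,  0.27257462,  0.70159302]), 'wrist_torque': array([ 0.02287682,  0.036439  , -0.02544279]), 'grasp_force': 0.0, 'finger_gap': 0.08531816344606512} 0.0187
scene {'mtx': array([[454.34462245,   0.        , 326.15092107],
       [  0.        , 454.34462245, 243.27317081],
       [  0.        ,   0.        ,   1.        ]]), 'D': array([-0.05854253,  0.        ,  0.        ,  0.        ,  0.        ]), 'origin': array([0.04861055, 0.51403931, 0.61127028]), 'attitude': array([-0.17662357,  0.394
[... 322 characters left out ...]
8,  0.62029335]), 'attitude': array([ 0.42694141, -0.04025366, -0.08534511,  0.89934247])}
wrist {'mtx': array([[392.65654061,   0.        , 323.08595642],
       [  0.        , 392.65654061, 234.73887398],
       [  0.        ,   0.        ,   1.        ]]), 'D': array([-0.00251087,  0.        ,  0.        ,  0.        ,  0.        ]), 'tool_from_camera': array([[-6.68638780e-04,  9.53789111e-01,  3.00476095e-01,
         7.63888715e-02],
       [ 9.99999624e-01,  4.71958230e-04,  7.27145724e-04,
         4.76785446e-04],
       [ 5.51731508e-04,  3.00476469e-01, -9.53789069e-01,
        -1.70310577e-01],
       [ 0.00000000e+00,  0.00000000e+00,  0.00000000e+00,
         1.00000000e+00]])}
```

View pics/scene.png

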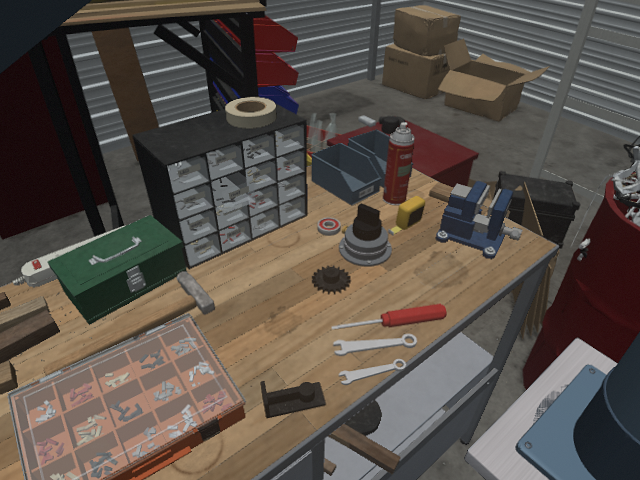

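View pics/side.png

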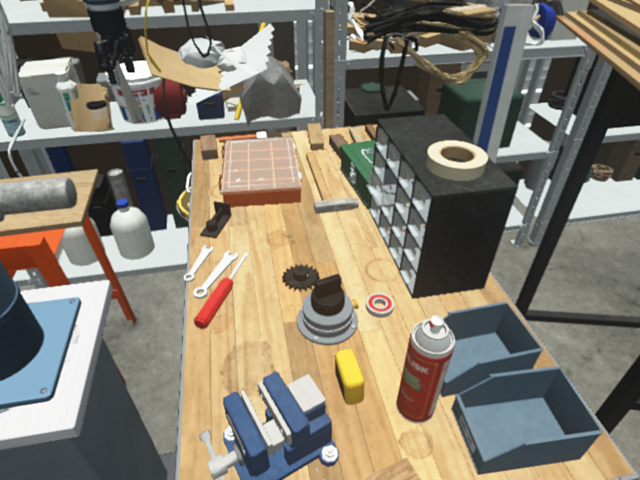

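The oiler is at about (366,238) in the scene view and (327,308) in the side view. The black cap's bar is at about (368,215) and (328,288). The bearing, gear and tape stand around it, so I'll enlarge both crops.

```bash
cat > h.py <<'E'
import numpy as np, cv2
from scipy.spatial.transform import Rotation as R
def ray(m,p,T=None):
    q=cv2.undistortPoints(np.array([[p]],float),m['mtx'],np.array(m['D']))[0,0]
    d=np.array([q[0],-q[1],-1.])
    if T is not None: return T[:3,3],T[:3,:3]@d
    return np.array(m['origin']),R.from_quat(m['attitude']).as_matrix()@d
def onz(m,p,z,T=None):
    o,d=ray(m,p,T); return o+d*(z-o[2])/d[2]
def wristT(m,obs):
    T=np.eye(4);T[:3,:3]=R.from_quat(obs['ee_rot']).as_matrix();T[:3,3]=obs['eef_pos']
    return T@np.array(m['tool_from_camera'])
def tri(r1,r2):
    A=np.stack([r1[1],-r2[1]],1);t=np.linalg.lstsq(A,r2[0]-r1[0],rcond=None)[0]
    a=r1[0]+r1[1]*t[0];b=r2[0]+r2[1]*t[1];return (a+b)/2,np.linalg.norm(a-b)
E
python3 - <<'E'
import numpy as np,cv2
f=np.load('im.npz')
c=lambda i,x,y:cv2.resize(np.ascontiguousarray(i[y:y+100,x:x+80,::-1]),None,fx=5,fy=5,interpolation=cv2.INTER_CUBIC)
cv2.imwrite('pics/crop.png',np.hstack([c(f['a'],326,185),c(f['b'],288,255)]))
E
```

```text
(no output)
```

View pics/crop.png

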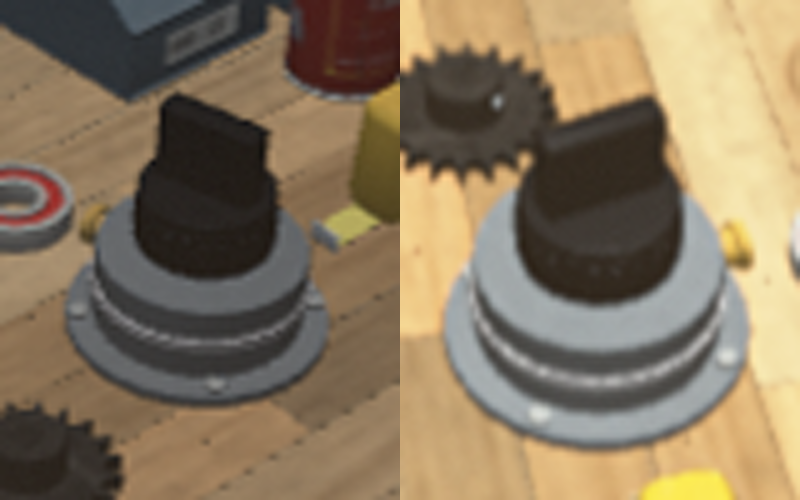

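The crops show the bar's top running from (172,98) to (268,132) in scene-crop pixels and (145,132) to (255,105) in side-crop pixels. The brass stub is at about (92,222) and (337,243).

```bash
python3 - <<'E'
from cell import manip,cams
from h import *
ms,md=cams.camera_model('scene'),cams.camera_model('side')
S=lambda x,y:(326+x/5-.4,185+y/5-.4); D=lambda x,y:(288+x/5-.4,255+y/5-.4)
for m,a,b in((ms,S(172,98),S(268,132)),(md,D(145,132),D(255,105))):
    p,q=onz(m,a,.106),onz(m,b,.106); print(p,q,(p+q)/2,np.linalg.norm(p-q),np.arctan2(*(q-p)[1::-1]))
print(tri(ray(ms,S(92,222)),ray(md,D(337,243))))
print('foot',onz(ms,S(65,310),.004)/2+onz(ms,S(328,330),.004)/2, onz(md,D(45,325),.004)/2+onz(md,D(348,350),.004)/2)
o=manip.get_obs();print(R.from_quat(o['ee_rot']).as_matrix())
for n,p in(('bearing',(329,226)),('gear',(331,279))):print(n,onz(ms,p,.012))
print('tape',onz(md,(350,372),.03))
E
```

```text
[ 0.58043689 -0.02481829  0.106     ] [ 0.53981595 -0.03829189  0.106     ] [ 0.56012642 -0.03155509  0.106     ] 0.04279718416352453 -2.8213208809686083
[ 0.54147666 -0.03312956  0.106     ] [ 0.5803982 -0.02735    0.106    ] [ 0.56093743 -0.03023978  0.106     ] 0.039348313172074545 0.14741545215245994
(array([ 0.61654207, -0.01982937,  0.02408092]), np.float64(0.002238653897598174))
foot [ 0.55878273 -0.02751024  0.004     ] [ 0.55932427 -0.03794315  0.004     ]
[[-9.61961465e-01  2.73185006e-01 -3.03816330e-04]
 [ 2.73185152e-01  9.61960329e-01 -1.48277656e-03]
 [-1.12813068e-04 -1.50937203e-03 -9.99998855e-01]]
bearing [ 0.65850326 -0.01219513  0.012     ]
gear [0.52557157 0.0938006  0.012     ]
tape [ 0.56902616 -0.16484438  0.03      ]
```

step_arm --commands "0 0 -0.066 0.095 -0.164 0.05 1; 0 0 -0.132 0.19 -0.328 0.1 1; 0 0 -0.198 0.285 -0.492 0.15 1; 0 0 -0.264 0.38 -0.656 0.2 1; 0 0 -0.33 0.475 -0.82 0.25 1"

```text
clock: 0.6
eef_pos: [0.2731, 0.4595, 0.2549]
ee_rot: [0.454, 0.891, -0.0, -0.0]
contact_force: [1.2, 0.6, -0.0]
finger_gap: 0.0856
grasp_force: 0.0
```

step_arm --commands "0 0 -0.066 0.095 -0.164 0 1; 0 0 -0.132 0.19 -0.328 0 1; 0 0 -0.198 0.285 -0.492 0 1; 0 0 -0.264 0.38 -0.656 0 1; 0 0 -0.33 0.475 -0.82 0 1"

```text
clock: 1.1
eef_pos: [0.368, 0.2957, 0.2547]
ee_rot: [0.718, 0.696, -0.0, -0.0]
contact_force: [1.7, 0.7, -0.7]
finger_gap: 0.0856
grasp_force: 0.0
```

step_arm --commands "0 0 -0.066 0.095 -0.164 0 1; 0 0 -0.132 0.19 -0.328 0 1; 0 0 -0.198 0.285 -0.492 0 1; 0 0 -0.264 0.38 -0.656 0 1; 0 0 -0.33 0.475 -0.82 0 1"

```text
clock: 1.6
eef_pos: [0.4629, 0.1318, 0.2548]
ee_rot: [0.905, 0.426, -0.0, -0.0]
contact_force: [0.9, 0.2, 0.4]
finger_gap: 0.0857
grasp_force: 0.0
```

step_arm --commands "0 0 -0.066 0.095 -0.164 0 1; 0 0 -0.132 0.19 -0.328 0 1; 0 0 -0.198 0.285 -0.492 0 1; 0 0 -0.264 0.38 -0.656 0 1; 0 0 -0.33 0.475 -0.82 0 1; 0 0 -0.33 0.475 -0.82 0 1; 0 0 -0.33 0.475 -0.82 0 1"

```text
clock: 2.3
eef_pos: [0.5573, -0.0313, 0.2544]
ee_rot: [0.994, 0.112, -0.001, 0.0]
contact_force: [0.1, 0.5, -0.7]
finger_gap: 0.0852
grasp_force: 0.0
```

```bash
python3 - <<'E'
from cell import manip,cams
from h import *
o=manip.get_obs();w=cams.get_image('wrist')
np.savez('w.npz',w=w,p=o['eef_pos'],r=o['ee_rot']);print(o['clock'],o['joints'],o['eef_pos'],R.from_quat(o['ee_rot']).as_matrix(),o['contact_force'],o['wrist_torque'])
cv2.imwrite('pics/w1.png',w[:,:,::-1])
E
```

```text
2.3 [-0.60831828  0.40301437  0.77125966  1.76354955 -0.31068853  1.10251204
 -1.08103589] [ 0.55730896 -0.03131321  0.25439103] [[ 9.74964058e-01  2.22359631e-01 -1.13130526e-03]
 [ 2.22359242e-01 -9.74964695e-01 -4.60428627e-04]
 [-1.20536342e-03  1.97345183e-04 -9.99999254e-01]] [ 0.12922849  0.47012092 -0.65547066] [ 0.00425768  0.04961386 -0.0020204 ]
```

View pics/w1.png

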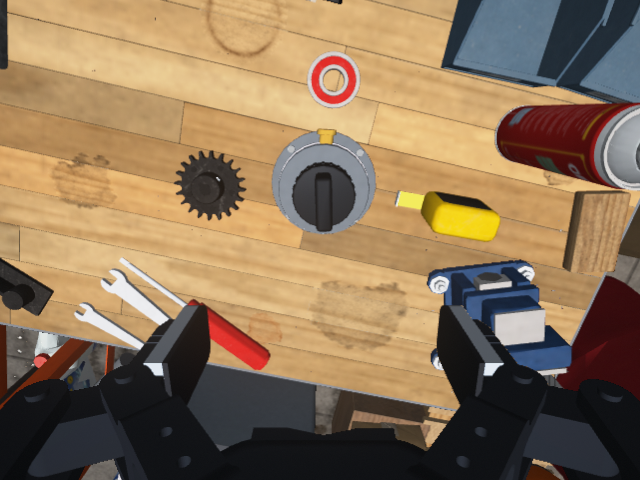

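The wrist view shows the bar from about (322,173) to (324,230), the foot ellipse centred near (324,183), and the stub at (326,136). I'll refine these with an enlarged crop.

```bash
python3 - <<'E'
import numpy as np,cv2
w=np.load('w.npz')['w']
c=cv2.resize(np.ascontiguousarray(w[120:240,264:384,::-1]),None,fx=5,fy=5,interpolation=cv2.INTER_CUBIC)
cv2.imwrite('pics/w1c.png',(255*(c/255.)**.5).astype('uint8'))
E
```

```text
(no output)
```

View pics/w1c.png

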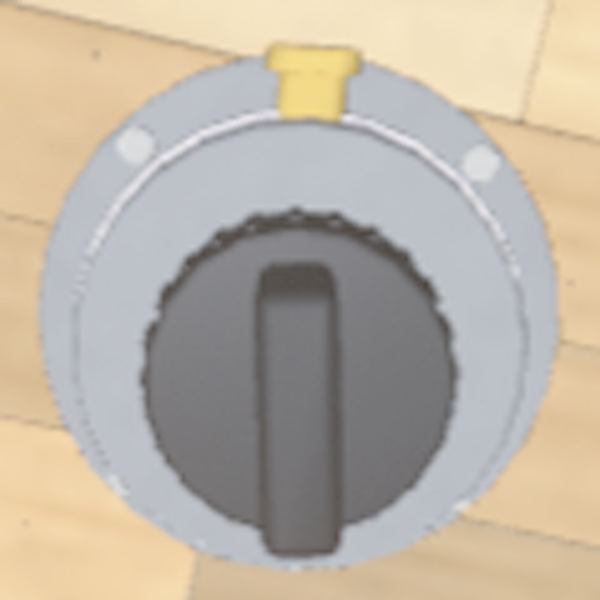

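The bar's top face runs from (298,299) to (302,553) in the crop. The foot's centre is about (299,311) and the stub tip is at (313,55).

```bash
python3 - <<'E'
from cell import cams
from h import *
f=np.load('w.npz');m=cams.camera_model('wrist')
T=wristT(m,dict(eef_pos=f['p'],ee_rot=f['r']))
P=lambda x,y,z:onz(m,(264+x/5-.4,120+y/5-.4),z,T)
a,b=P(298,299,.106),P(302,553,.106)
print(a,b,(a+b)/2,np.linalg.norm(a-b),np.arctan2(*(a-b)[1::-1]))
c=P(299,311,.004);s=P(313,55,.03);print(c,s,np.arctan2(*(s-c)[1::-1]))
E
```

```text
[ 0.58090863 -0.02599406  0.106     ] [ 0.53891638 -0.03624094  0.106     ] [ 0.5599125 -0.0311175  0.106    ] 0.04322438729710359 0.2393409314174104
[ 0.56193418 -0.03068502  0.004     ] [ 0.61572799 -0.02118106  0.03      ] 0.17486916379847856
```

step_arm --commands "0 0 0.007 0.015 0 -0.2 1; 0 0 0.007 0.015 0 -0.4 1; 0 0 0.007 0.015 0 -0.6 1; 0 0 0.007 0.015 0 -0.75 1; 0 0 0.007 0.015 0 -0.85 1; 0 0 0.007 0.015 0 -0.885 1; 0 0 0.007 0.015 0 -0.885 1; 0 0 0.007 0.015 0 -0.885 1" --grip_force 40

```text
clock: 3.15
eef_pos: [0.5613, -0.0301, 0.079]
ee_rot: [0.993, 0.12, 0.001, -0.0]
contact_force: [0.7, 0.1, 0.1]
finger_gap: 0.0855
grasp_force: 0.0
```

step_arm --commands "0 0 0 0 0 0 0.3; 0 0 0 0 0 0 -0.2; 0 0 0 0 0 0 -0.5; 0 0 0 0 0 0 -0.6; 0 0 0 0 0 0 -0.7; 0 0 0 0 0 0 -0.8; 0 0 0 0 0 0 -1; 0 0 0 0 0 0 -1; 0 0 0 0 0 0 -1" --grip_force 40

```text
clock: 4.05
eef_pos: [0.5608, -0.0308, 0.0781]
ee_rot: [0.993, 0.119, 0.0, -0.0]
contact_force: [-1.4, 0.5, 5.7]
finger_gap: 0.0115
grasp_force: 39.3
```

```bash
cat > s.py <<'E'
from cell import manip
from h import *
np.set_printoptions(precision=4,suppress=True)
o=manip.get_obs();M=R.from_quat(o['ee_rot']).as_matrix()
print(o['clock'],o['eef_pos'],'head',np.arctan2(M[1,0],M[0,0]),'F',o['contact_force'],'T',o['wrist_torque'],o['finger_gap'],o['grasp_force'],'J',o['joints'])
E
python3 s.py
```

```text
4.05 [ 0.5608 -0.0308  0.0781] head 0.23874374706662643 F [-1.395   0.5047  5.6691] T [0.0518 0.3446 0.0417] 0.011518968678416612 39.345107674598694 J [-0.4746  0.6383  0.6107  1.8947 -0.5137  0.7692 -0.9095]
```

step_arm --commands "0 0 0.02 0 0 0 -1; 0 0 0.04 0 0 0 -1; 0 0 0.06 0 0 0 -1; 0 0 0.08 0 0 0 -1; 0 0 0.08 0 0 0 -1"

```text
clock: 4.55
eef_pos: [0.5611, -0.0308, 0.0781]
ee_rot: [0.98, 0.198, 0.0, 0.0]
contact_force: [-0.2, -0.5, 4.1]
finger_gap: 0.0117
grasp_force: 39.1
```

```bash
python3 s.py
```

```text
4.55 [ 0.5611 -0.0308  0.0781] head 0.39905710459261434 F [-0.2221 -0.4723  4.1172] T [ 0.0173 -0.0236  0.0086] 0.011693425755056313 39.145610332489014 J [-0.4459  0.6267  0.5691  1.8929 -0.4773  0.7589 -0.7809]
```

step_arm --commands "0 0 0.02 0 0 0 -1; 0 0 0.04 0 0 0 -1; 0 0 0.06 0 0 0 -1; 0 0 0.06 0 0 0 -1"

```text
clock: 4.95
eef_pos: [0.5611, -0.0308, 0.0781]
ee_rot: [0.967, 0.256, 0.0, 0.0]
contact_force: [-0.9, -0.3, 4.9]
finger_gap: 0.011
grasp_force: 39.2
```

```bash
python3 s.py
```

```text
4.95 [ 0.5611 -0.0308  0.0781] head 0.5181744303322579 F [-0.8887 -0.2888  4.8515] T [ 0.0489 -0.106   0.0253] 0.011036264611186234 39.2417174577713 J [-0.4244  0.6186  0.5383  1.8917 -0.4503  0.7525 -0.6853]
```

step_arm --commands "0 0 0.02 0 0 0 -1; 0 0 0.04 0 0 0 -1; 0 0 0.05 0 0 0 -1; 0 0 0.05 0 0 0 -1"

```text
clock: 5.35
eef_pos: [0.5611, -0.0308, 0.0781]
ee_rot: [0.953, 0.304, 0.0, 0.0]
contact_force: [0.1, -0.4, 5.9]
finger_gap: 0.0115
grasp_force: 39.4
```

```bash
python3 s.py
```

```text
5.35 [ 0.5611 -0.0308  0.0781] head 0.6175846275672698 F [ 0.1223 -0.4251  5.9164] T [ 0.0141 -0.0489 -0.0476] 0.011479732789902919 39.39812242984772 J [-0.4064  0.6124  0.5126  1.8907 -0.4277  0.7475 -0.6057]
```

step_arm --commands "0 0 0.02 0 0 0 -1; 0 0 0.04 0 0 0 -1; 0 0 0.06 0 0 0 -1; 0 0 0.07 0 0 0 -1; 0 0 0.07 0 0 0 -1"

```text
clock: 5.85
eef_pos: [0.561, -0.0308, 0.0781]
ee_rot: [0.929, 0.37, 0.0, 0.0]
contact_force: [-0.3, 1.0, 5.1]
finger_gap: 0.0113
grasp_force: 39.4
```

```bash
python3 s.py
```

```text
5.85 [ 0.561  -0.0308  0.0781] head 0.7575283503974639 F [-0.2909  1.0324  5.14  ] T [ 0.0581  0.0365 -0.0511] 0.011336848736719583 39.43444311618805 J [-0.3804  0.6043  0.4762  1.8893 -0.3961  0.7413 -0.4933]
```

step_arm --commands "0 0 0.03 0 0 0 -1; 0 0 0.06 0 0 0 -1; 0 0 0.09 0 0 0 -1; 0 0 0.12 0 0 0 -1; 0 0 0.15 0 0 0 -1; 0 0 0.15 0 0 0 -1"

```text
clock: 6.45
eef_pos: [0.561, -0.0308, 0.0781]
ee_rot: [0.863, 0.505, 0.0, 0.0]
contact_force: [-0.1, 1.0, 5.3]
finger_gap: 0.0117
grasp_force: 39.4
```

```bash
python3 s.py
```

```text
6.45 [ 0.561  -0.0308  0.0781] head 1.0585246289850851 F [-0.1306  0.9756  5.2501] T [ 0.0783 -0.0084  0.0123] 0.011690906037932363 39.405696988105774 J [-0.3235  0.589   0.3975  1.886  -0.3287  0.73   -0.2512]
```

step_arm --commands "0 0 0.03 0 0 0 -1; 0 0 0.06 0 0 0 -1; 0 0 0.085 0 0 0 -1; 0 0 0.1 0 0 0 -1; 0 0 0.1 0 0 0 -1; 0 0 0.1 0 0 0 -1; 0 0 0.1 0 0 0 -1"

```text
clock: 7.15
eef_pos: [0.5609, -0.0307, 0.0781]
ee_rot: [0.809, 0.588, 0.0, 0.0]
contact_force: [-0.2, 0.5, 5.5]
finger_gap: 0.0115
grasp_force: 39.5
```

```bash
python3 s.py; python3 - <<'E'
from cell import cams
import cv2,numpy as np
a=cams.get_image('scene');b=cams.get_image('side')
c=lambda i,x,y:cv2.resize(np.ascontiguousarray(i[y:y+100,x:x+80,::-1]),None,fx=5,fy=5,interpolation=cv2.INTER_CUBIC)
cv2.imwrite('pics/c2.png',(255*(np.hstack([c(a,326,185),c(b,288,255)])/255.)**.6).astype('uint8'))
E
```

```text
7.15 [ 0.5609 -0.0307  0.0781] head 1.2568312013029805 F [-0.2134  0.5444  5.4977] T [0.0298 0.0946 0.0144] 0.011521401564149653 39.500632882118225 J [-0.286   0.5809  0.3461  1.8838 -0.2849  0.7245 -0.0913]
```

View pics/c2.png

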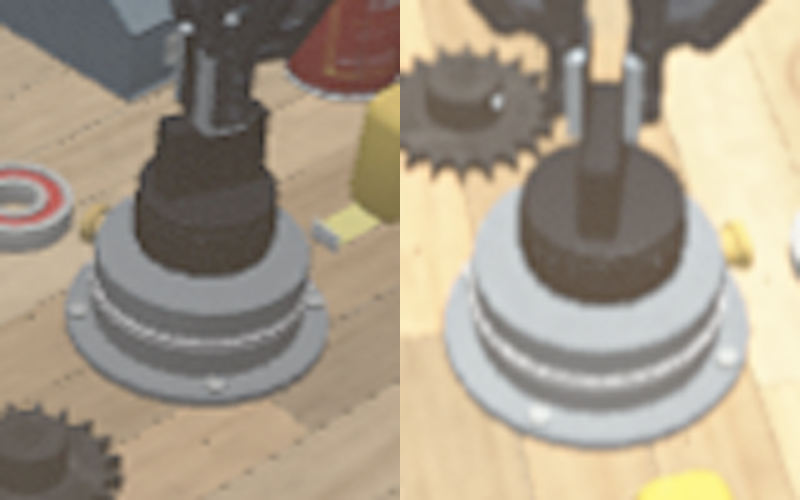

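In both crops the cap has turned with the fingers, and the bar at (600,150) is now edge-on in the side view. The cap is still seated, about 1.08 rad from the oiler's x axis. I'll lift gently.

step_arm --commands "0 0 0 0 0 0.01 -1; 0 0 0 0 0 0.02 -1; 0 0 0 0 0 0.03 -1; 0 0 0 0 0 0.03 -1"

```text
clock: 7.65
eef_pos: [0.5605, -0.0308, 0.0839]
ee_rot: [0.808, 0.589, -0.0, 0.0]
contact_force: [-0.3, 1.0, -0.2]
finger_gap: 0.0115
grasp_force: 39.0
```

```bash
python3 s.py
```

```text
7.65 [ 0.5605 -0.0308  0.0839] head 1.2585063495455613 F [-0.3417  1.0423 -0.1816] T [ 0.0319 -0.0237  0.0127] 0.01152181627254531 38.98354947566986 J [-0.2892  0.5716  0.3501  1.8818 -0.2798  0.7361 -0.0937]
```

Lifting meets no resistance, so I'll carry on up.

step_arm --commands "0 0 0 0 0 0.03 -1; 0 0 0 0 0 0.06 -1; 0 0 0 0 0 0.09 -1; 0 0 0 0 0 0.12 -1; 0 0 0 0 0 0.15 -1; 0 0 0 0 0 0.19 -1; 0 0 0 0 0 0.23 -1; 0 0 0 0 0 0.27 -1; 0 0 0 0 0 0.31 -1; 0 0 0 0 0 0.35 -1"

```text
clock: 8.65
eef_pos: [0.5607, -0.0308, 0.1546]
ee_rot: [0.808, 0.589, 0.0, 0.0]
contact_force: [0.5, -0.0, -0.6]
finger_gap: 0.0115
grasp_force: 39.0
```

step_arm --commands "0 0 0 0 0 0.04 -1; 0 0 0 0 0 0.07 -1; 0 0 0 0 0 0.09 -1; 0 0 0 0 0 0.1 -1; 0 0 0 0 0 0.1 -1; 0 0 0 0 0 0.1 -1; 0 0 0 0 0 0.1 -1; 0 0 0 0 0 0.1 -1; 0 0 0 0 0 0.1 -1; 0 0 0 0 0 0.1 -1"

```text
clock: 9.65
eef_pos: [0.5606, -0.0308, 0.1738]
ee_rot: [0.808, 0.589, -0.0, -0.0]
contact_force: [-0.2, -0.1, -1.3]
finger_gap: 0.0113
grasp_force: 39.0
```

```bash
python3 s.py; python3 - <<'E'
from cell import cams
import cv2
a=cams.get_image('side')
cv2.imwrite('pics/e.png',a[180:420,200:500,::-1])
E
```

```text
9.65 [ 0.5606 -0.0308  0.1738] head 1.2588776643417694 F [-0.2021 -0.1056 -1.2521] T [ 0.0195 -0.0239 -0.003 ] 0.011261555888598758 39.000014662742615 J [-0.3333  0.4435  0.4027  1.8251 -0.2135  0.9157 -0.1466]
```

View pics/e.png

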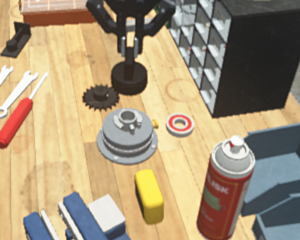

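The cap is held level at about (128,78), well above the bare neck at (128,120). The tape, gear and bearing look undisturbed.

```bash
python3 -c "
from cell import manip
print(manip.hand_in())"
```

```text
the job is handed in; nothing more can be done
None
```

I turned the cap loose anticlockwise and lifted it about 9 cm straight up; it was still held level in the gripper, with nothing round it visibly moved, when I handed the job in (no verdict was shown).

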